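# Swing out the tool stand's hook and hang up the strap-end punch

### The arm

A 6-joint arm with a two-finger parallel gripper is mounted at the origin on the work surface. World frame = base frame: x ahead of the robot, y to its left, z up, the work surface at z = 0. Lengths are in mm, angles in rad, forces in N, time in s.
With the tool pointing down it reaches from about 325 to 850 mm from the base axis. Payload 15.5 kg.
Tool frame: the origin (TCP) lies at the very end of the fingers, on their centre line; the grasp point (between the pads) lies 19 mm behind it (hold_point_z is the distance from the TCP to the grasp point, in mm); z points along the fingers, y is the line along which they close (so a half turn about z gives the same grasp; the last joint's range is limited). The gripper opens to 91 mm and grips with 3 to 60 N. Pads are 32 mm wide; open, the fingers measure 118 mm over their backs; the gripper's body (76 mm by 178 mm) begins 60 mm behind the grasp point.
Start: joints at [-0.096, 0.494, 1.345, -0, 1.302, -0.096], TCP at [625.001, 0.003, 185.515] pointing down, gripper open.
Joint ranges: [-2.91, 2.91], [-0.82, 2.16], [0.22, 2.67], [-1.22, 4.37], [0.12, 2.79], [-3.08, 3.08]. Speed limits (rad/s): [1.89, 1.89, 2.57, 3.01, 3.01, 3.01].

### API

Orientations are given as a unit quaternion [x, y, z, w].
In Python, from bench import sense, capture, job_done, hold_point_z gives the robot as it stands.
- The arm moves only by the shell command python3 -m pendant 'ROWS' [FORCE]. ROWS is text: rows parted by semicolons, each of 7 numbers parted by spaces: the turn, a rotation vector about the world's x, y, z in units of 180 degrees (1.0 is 180 degrees), then the shift along the world's x, y, z in units of 0.5 m (1.0 is 0.5 m), then the opening, from 0 (shut) to 1 (fully open). A call has 1 to 10 rows; each row is the pose to reach, as a shift and turn from the pose commanded when the call began, turning the shorter way round; what a row does not reach only later rows make up. A row lasts 1/12 s, in which the tool goes at most 41.7 mm and 7.16 degrees, less where a joint would pass 70% of its speed; a pose out of reach is approached as far as the arm can. A call with a number of a shift or a turn outside -1 to 1 is refused whole. A call with a gripper value outside its range is refused whole. The fingers move at their own pace and stop on an object; FORCE is the grip in N (left out, the last holds). Time passes only in rows, so rows that repeat a pose let the fingers close. It gives the time, the measured TCP pose, the force, the opening and the grip force at its end, in the units of the state.
- sense(): the state, without advancing time (a new reading comes with each control period).
- capture(name): name is "scene" or "side" or "wrist"; returns a dict with "pixels" (480x640x3 uint8, blue, green, red), "K" (3x3 intrinsics, pixels), "rvec" (rotation vector, rad) and "tvec" (3), from world to camera coordinates, as OpenCV has them. Camera axes: x right, y down, z forward; pixel columns grow to the right and rows downward; lengths in mm; the calibration is good to about 2 mm. A picture is of the moment at which its call begins. There is no depth.
- job_done(): hands the job in; it is judged then, once.
The state is a dict: "time": time; "joint_positions": joint angles; "qd": joint speeds; "tau": joint torques, N m; "ee_pos": TCP position; "orientation": TCP orientation; "ft_force": force on the tool from outside, world axes, zero at the start; "ft_torque": the same for the moment, N m; "opening": opening from 0.0 (shut) to 1.0 (fully open); "grip_force": force on a finger pad.
Only numpy, scipy, OpenCV 4.12 (cv2) and the standard library are available. Lean on these libraries where they do the work, as an engineer would, in place of code of your own. Each camera call takes 0.05 s, during which the arm holds its last target. There are 200 camera calls.

### The job

Swing the stand's swivel hook round to the front of the stand, out over the long end of its base, until you feel it press firmly against its sprung stop, without straining the stop. Then take the steel strap-end punch out of its wooden block and hang it gently by its eye on the hook, so that it hangs free and still behind the upturned tip with the hook still facing the front. Leave the jar, the mallet and the cork pad where they are.

Things in the scene. Friction and masses are not known exactly. Their poses are not given: they have to be found in the camera images.
- stand: Fixed steel tool stand: base plate 150 x 110 x 12 mm, upright 16 mm post carrying the swivel hook. Origin: on the post's axis at the table top. The front of the stand is its -x side, over which the base reaches 100 mm from the post. The hook's stop lies at the front, but up to 0.17 rad to either side of -x, differing from stand to stand; that cannot be seen, only felt.
- hook: Swivel hook on the post: hub 24 mm across (12 mm below to 10 mm above the origin) with a level round bar 8 mm thick along this body's own -x, 70 mm long from the axis. Origin: on the vertical axis, at the bar's centre line, 190 mm up. Starts 0.9 to 2 rad anticlockwise (from above) of the front; turn it clockwise. Friction 0.08 N m; it stays where it is left. It cannot go round the other way.
- hook_tip (a point): Centre of the hook's rounded upturned end: 78 mm from the post axis and 7 mm above the bar's centre line (its top is 11 mm above that line).
- stop (a joint): Rad by which the hook has pushed its sprung stop clockwise: 0 when not against it (under 0.01 while merely turning). 16 N m per rad: 10 N square on the bar 50 mm from the axis gives about 0.03. Firmly pressed from 0.018 (0.29 N m), strained above 0.075 (1.2 N m). It springs back when let go and the hook stays at it.
- punch: Loose steel punch, 0.16 to 0.30 kg, 142 mm tall, upright in the block's well. Origin: centre of its underside; z up the shank, y across its width. Curved cutter below (22 x 36 mm, 28 tall), flat shank 22 x 8 mm, and on top (z 103 to 142 mm) an eye plate 36 mm wide (y), 8 mm thick (x), with a hole along x 24 mm wide, 26 mm tall. Grip it across the 36 mm.
- eye (a point): Centre of the hole in the punch's eye plate, 122 mm above the punch's underside. Hung up, it lies 9 mm below the centre line of the hook's bar.
- block: Fixed wooden block 85 x 180 x 45 mm (x, y, z) with a well 27 x 41 mm, 25 mm deep, in its middle, in which the punch stands; three short dark handles stick up to 86 mm above the table, 66 mm from the well along y. Origin: centre of its underside.
- jar: Loose amber glass jar with a yellow cap, 48 mm across, 75 mm tall; origin at the centre of its underside. To be left alone.
- mallet: Loose wooden mallet lying on the table, head 52 mm across and 90 mm long, handle 170 mm along its x; origin under the middle of the head. To be left alone.
- cork: Loose cork pad 110 x 140 x 12 mm lying flat; origin at the centre of its underside. To be left alone.

How it is judged (in metres and radians):
On the way, in this order (a step that is already met when the one before it is completed fails the run):
1. the hook is pressed firmly against its sprung stop (value of joint stop above 0.018 rad), for 0.1 s.
2. the punch's eye is on the hook's bar, behind the tip (x of eye in the frame of hook between -0.07 and -0.01 m and y of eye in the frame of hook between -0.012 and 0.012 m and z of eye in the frame of hook between -0.013 and -0.005 m and contact force between punch and hook above 0.8 N), for 0.2 s.
At the end, for the whole second after the job is handed in: The punch hangs by its eye on the hook's bar: eye centre 10 to 70 mm from the post axis, within 12 mm sideways, 5 to 13 mm below the bar's centre line; borne by the hook, upright within 0.25 rad, still (under 0.06 m/s). The hook faces the stand's front within 0.26 rad (all of step 2 and angle between punch's own z axis and vertical below 0.25 rad and linear speed of punch below 0.06 m/s and angle between the x axis of hook and the x axis of stand, either way round below 0.26 rad); the robot touches nothing.
It fails at once if the hook's stop is strained (pushed more than 0.075 rad) (value of joint stop above 0.075 rad).
It fails at once if the punch is banged or pressed onto the hook with more than 25 N (contact force between punch and hook above 25 N).
It fails at once if the jar is moved by more than 30 mm (distance of jar from where it was at the start of the episode above 0.03 m).
It fails at once if the mallet is moved by more than 30 mm (distance of mallet from where it was at the start of the episode above 0.03 m).
It fails at once if the cork pad is moved by more than 30 mm (distance of cork from where it was at the start of the episode above 0.03 m).
It also fails if it takes over 67 s, if anything falls off the work surface, if the arm or the gripper's body presses on something with over 40 N, if the wrist force passes 120 N, or if a joint passes its speed limit or range.

## Working session

There is one attempt and no reset: what is moved stays moved. The work goes in short steps, Python scripts to look and compute and a shell command to move; the robot and the scene stay as the last step left them, time stands still between calls to the robot, and variables do not carry over. Pictures are saved under pics/ and viewed, at most 10 in all, crops included, and the job is handed in when it is done.

```bash
ls; mkdir -p pics; python3 - <<'E'
from bench import *
import cv2,numpy as np
print(sense(),hold_point_z if not callable(hold_point_z) else hold_point_z())
for n in("scene","side"):
    c=capture(n);cv2.imwrite(f"pics/{n}0.png",c["pixels"]);np.savez(f"{n}0.npz",**c);print(n,c["K"],c["rvec"],c["tvec"])
E
```

```text
pics
{'time': 0.0, 'joint_positions': array([-9.55258971e-02,  4.94213670e-01,  1.34610934e+00,  3.02864999e-05,
        1.30248004e+00, -9.54902427e-02]), 'qd': array([-3.97969263e-04, -1.08414810e-03,  6.39107334e-04,  2.94422572e-07,
       -1.10213968e-03,  4.90644097e-05]), 'tau': array([-1.07322368e-03, -8.78814626e+01, -3.81857479e+01,  7.05250050e-02,
        5.33505273e-02, -1.50444166e-04]), 'ee_pos': array([6.24603883e+02, 3.61489935e-02, 1.84926705e+02]), 'orientation': array([ 7.07122102e-01,  7.07091201e-01, -3.73918171e-04, -4.76089055e-04]), 'ft_force': array([-0.83306083,  0.13774396,  0.43585649]), 'ft_torque': array([0.00769406, 0.00509328, 0.04581219]), 'grip_force': 0.0, 'opening': 1.0014141623519963} 18.8
scene [[483.69502664   0.         323.75375512]
 [  0.         483.69502664 237.31046501]
 [  0.           0.           1.        ]] [ 1.8390592   1.50914227 -0.69738626] [ -61.66186327 -233.85649178 1494.11537459]
side [[569.77395327   0.         322.41948468]
 [  0.         569.77395327 241.14883278]
 [  0.           0.           1.        ]] [ 2.1677987  -0.23611674  0.14874111] [-522.80612849  144.05488048 1174.52582744]
```

View pics/scene0.png

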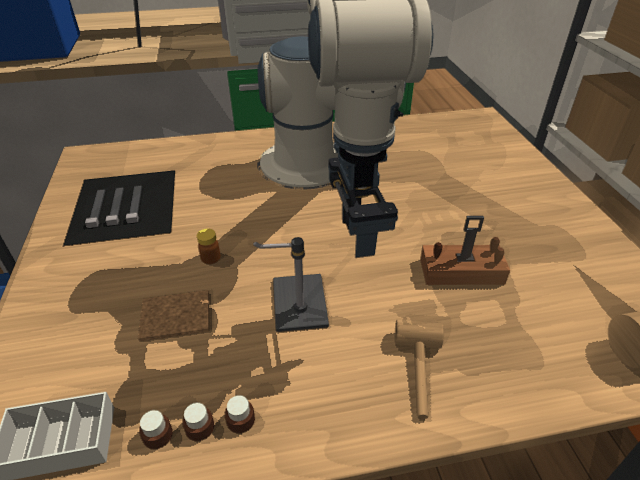

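View pics/side0.png

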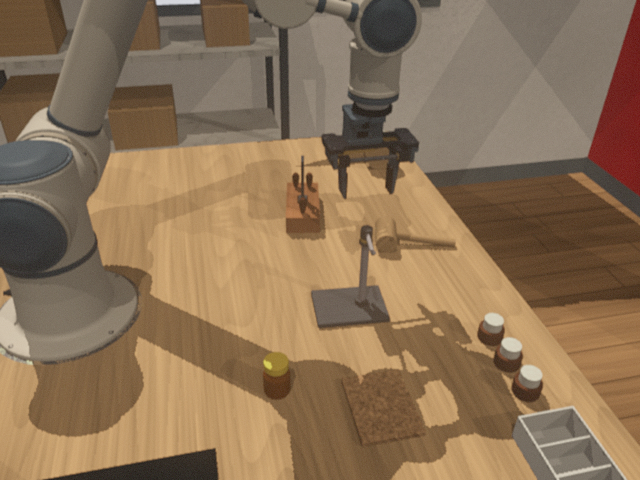

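The scene view shows the stand base at about (277..328, 275..330), the hub at (297,243) and the hook tip at (256,245). The block is at (465,262), the punch eye at (473,222), the jar at (208,245) and the mallet head at (418,335). The side view shows the hub at (367,232), the tip at (372,250) and the punch eye at (303,160). Next I'll enlarge crops of the stand and the block from both views.

```bash
cat > h.py <<'E'
import cv2,numpy as np
def load(n): return dict(np.load(n))
def ray(c,p):
    R=cv2.Rodrigues(c["rvec"])[0];d=R.T@np.linalg.inv(c["K"])@[p[0],p[1],1.];o=-R.T@c["tvec"].ravel();return o,d/np.linalg.norm(d)
def plane(c,p,z):
    o,d=ray(c,p);return o+d*(z-o[2])/d[2]
def tri(c1,p1,c2,p2):
    o1,d1=ray(c1,p1);o2,d2=ray(c2,p2)
    s=np.linalg.lstsq(np.c_[d1,-d2],o2-o1,rcond=None)[0];a=o1+s[0]*d1;b=o2+s[1]*d2
    return (a+b)/2,np.linalg.norm(a-b)
def proj(c,P): return cv2.projectPoints(np.float64(P).reshape(-1,3),c["rvec"],c["tvec"],c["K"],None)[0].reshape(-1,2)
def shot(n,f):
    from bench import capture
    c=capture(n);np.savez(f+".npz",**c);cv2.imwrite(f"pics/{f}.png",c["pixels"]);return c
def crop(c,x,y,w,h,k): return cv2.resize(c["pixels"][y:y+h,x:x+w],None,fx=k,fy=k,interpolation=cv2.INTER_CUBIC)
E
python3 - <<'E'
from h import *
a=load("scene0.npz");b=load("side0.npz")
t=np.hstack([crop(a,240,230,100,100,3),crop(a,415,205,100,100,3)])
u=np.hstack([crop(b,305,215,100,100,3),crop(b,265,145,100,100,3)])
cv2.imwrite("pics/crops0.png",np.vstack([t,u]))
print("hub",tri(a,(297,243),b,(367,232)),"tip",tri(a,(256,245),b,(372,250)),"eye",tri(a,(473,222),b,(303,160)))
for p in[(277,278),(322,275),(328,328),(274,330)]:print("base",plane(a,p,12))
for p in[(421,248),(506,247)]:print("blk",plane(a,p,45))
print("jar",plane(a,(208,258),0),"cork",plane(a,(175,316),12),"mallet",plane(a,(418,336),30))
E
```

```text
hub (array([ 594.90731994, -108.38876587,  190.13639397]), np.float64(3.7420743127732936)) tip (array([ 585.43048783, -181.42284296,  195.23711168]), np.float64(6.472003069587085)) eye (array([549.95688721, 277.44491574, 152.31232051]), np.float64(7.459917161333092))
base [ 499.03028952 -144.33102972   12.        ]
base [509.38125374 -42.86517679  12.        ]
base [661.34962049 -60.33375004  12.        ]
base [ 645.08499099 -168.55059208   12.        ]
blk [499.77116308 192.74697193  45.        ]
blk [534.83066104 387.66169321  45.        ]
jar [ 387.72950189 -297.48758354    0.        ] cork [ 568.38591805 -366.20873512   12.        ] mallet [729.27409875 105.09843699  30.        ]
```

View pics/crops0.png

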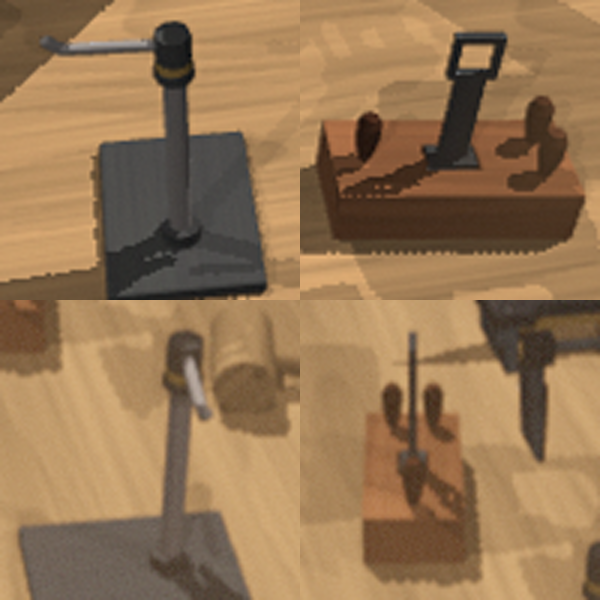

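The crops show the hook bar pointing to -y (tip at crop (48,43), hub at (172,50)) with the long end of the base facing the robot. The punch stands in the block with its eye at crop (477,57). The measured hub height (190) and bar length (74) match the given sizes. Next I refine yaw and position and work out the push arc.

```bash
python3 - <<'E'
from h import *
a=load("scene0.npz");b=load("side0.npz")
def s(x,y):return (240+x/3,230+y/3)
C=[plane(a,s(*p),12)[:2] for p in[(98,147),(240,133),(266,288),(108,296)]]
for i in range(4):print(C[i].round(1),(C[(i+1)%4]-C[i]).round(1))
hub,e=tri(a,s(172,50),b,(305+185/3,215+360/3-100));print("hub",hub,e)
tip,e=tri(a,s(48,43),b,(305+205/3,215+(410-300)/3));print("tip",tip,e)
print("hub plane",plane(a,s(172,53),189),plane(b,(305+184/3,215+(362-300)/3),189),"tip plane",plane(a,s(48,43),197),plane(b,(305+205/3,215+110/3),197))
f=lambda x,y:(415+(x-300)/3,205+y/3)
print("eye",plane(a,f(477,57),142),plane(b,(302.3,163),142),tri(a,f(477,57),b,(302.3,163)))
B=[plane(a,f(*p),45) for p in[(322,122),(340,200),(583,196)]];print(B)
q=plane(a,f(450,35),162),plane(a,f(507,35),162);print("eye top corners",q)
P=hub[:2]
for th in np.r_[4.5:3.0:-0.15]:
    u=np.array([np.cos(th),np.sin(th)]);m=np.array([u[1],-u[0]]);d=4+13.5*abs(m[0])+16*abs(m[1])
    print(round(th,2),((P+52*u-d*m)).round(1))
E
python3 -m pendant '0 0 0 0.02 0 0.09 0; 0 0 0 0.04 -0.08 0.09 0; 0 0 0 0.05 -0.16 0.09 0; 0 0 0 0.06 -0.24 0.09 0;0 0 0 0.06 -0.32 0.09 0;0 0 0 0.06 -0.33 0.09 0;0 0 0 0.06 -0.33 0.09 0'
```

```text
[ 500.3 -154.3] [  6.1 107.4]
[506.4 -46.9] [150.2 -11. ]
[656.6 -58. ] [ -14.1 -106.2]
[ 642.5 -164.2] [-142.2    9.9]
hub [ 595.37183592 -107.7595629   182.01937645] 2.376007831061255
tip [ 585.95063267 -182.80963748  194.78897017] 1.5576371926785129
hub plane [ 604.62099905 -108.35531561  189.        ] [ 590.91603331 -121.41277781  189.        ] tip plane [ 589.44958622 -183.34554366  197.        ] [ 584.72200962 -184.6227398   197.        ]
eye [549.84059471 280.2297858  142.        ] [548.71234611 289.16123798 142.        ] (array([548.37619726, 281.73904118, 143.37954976]), np.float64(4.754721371769985))
[array([492.59070414, 198.62811755,  45.        ]), array([577.23751211, 181.46300825,  45.        ]), array([607.944972 , 357.8256288,  45.       ])]
eye top corners (array([545.57736012, 257.53465855, 162.        ]), array([553.36379345, 296.86608959, 162.        ]))
4.5 [ 604.5 -162.9]
4.35 [ 597.8 -164.3]
4.2 [ 590.5 -164.7]
4.05 [ 582.7 -163.8]
3.9 [ 574.7 -161.6]
3.75 [ 566.9 -157.9]
3.6 [ 559.5 -152.6]
3.45 [ 552.9 -145.8]
3.3 [ 547.5 -137.6]
3.15 [ 543.5 -128.3]
time: 0.68
ee_pos: [654.6, -167.6, 229.8]
orientation: [0.708, 0.706, -0.0, -0.0]
ft_force: [0.8, 0.2, 0.2]
opening: 0.52
grip_force: 0.0
```

```bash
python3 -m pendant '0 0 0 0 0 -0.06 0; 0 0 0 0 0 -0.116 0; 0 0 0 0 0 -0.116 0; 0 0 0 -0.04 0 -0.116 0; 0 0 0 -0.07 0 -0.116 0; 0 0 0 -0.086 0 -0.116 0; 0 0 0 -0.1 0 -0.116 0; 0 0 0 -0.11 0 -0.116 0;0 0 0 -0.12 0 -0.116 0'
python3 -c "
from h import *
c=shot('wrist','w1')
shot('side','s1')
shot('scene','sc1')
cv2.imwrite('pics/m1.png',np.hstack([crop(load('scene0.npz') and load('sc1.npz'),220,200,130,150,3),crop(load('s1.npz'),290,180,130,150,3)]))
"
```

```text
time: 1.43
ee_pos: [595.2, -164.8, 173.2]
orientation: [0.707, 0.707, 0.0, 0.0]
ft_force: [0.1, 0.8, -0.3]
opening: 0.003
grip_force: 0.0
```

View pics/m1.png

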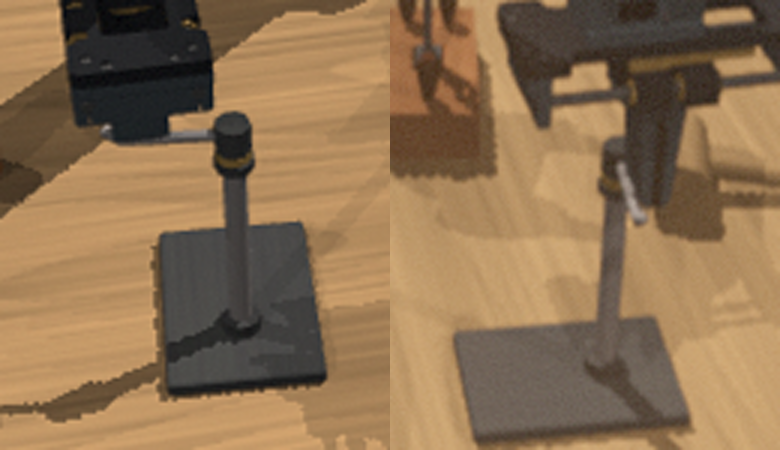

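The crops show the finger touching or near the bar: scene crop (140,137), side crop (640,190). I can't tell which side of the bar it is on, so I'll check by projection.

```bash
python3 - <<'E'
from h import *
a=load("sc1.npz");b=load("s1.npz")
P=[(595,-165,173),(599,-108,190),(590,-185,197),(582,-165,173),(608,-165,173)]
print((proj(a,P)-[220,200])*3);print((proj(b,P)-[290,180])*3+[390,0])
print(load("w1.npz")["rvec"])
E
```

```text
[[141.43448069 163.7067768 ]
 [231.11479474 135.87922523]
 [105.40246777 133.91621101]
 [139.22095222 150.18150612]
 [143.69566537 177.52324012]]
[[643.82259171 226.31881224]
 [625.20299093 152.79132435]
 [648.5713685  214.33406949]
 [623.72500984 228.80348134]
 [663.8244415  223.84597851]]
[-2.89248286e+00 -4.63513681e-04 -3.62240978e-03]
```

View pics/w1.png

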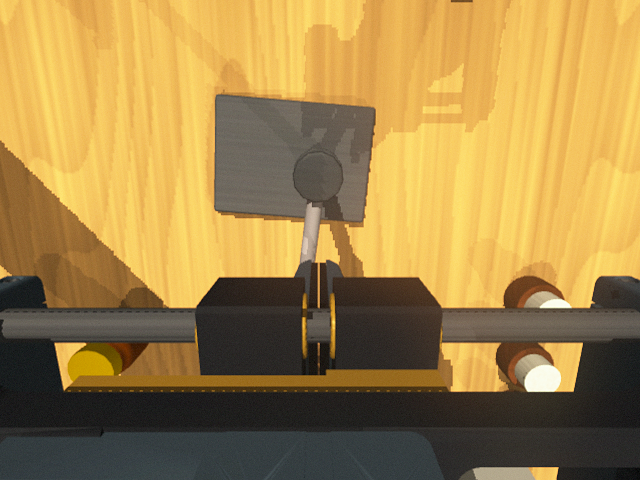

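The wrist view shows the post at (318,175). The bar runs down-left to about (300,275) and meets the -x side of the closed fingertips. I'll check the apparent fingertip height against the opening picture.

```bash
python3 - <<'E'
from h import *
a=load("scene0.npz");b=load("side0.npz")
P=[(625+s*45.5,0+t*16,185) for s in(1,-1) for t in(1,-1)]
print(proj(a,P));print(proj(b,P))
cv2.imwrite("pics/m2.png",np.hstack([crop(a,320,170,100,100,4),crop(b,310,120,100,100,4)]))
E
```

```text
[[370.98047078 264.14277632]
 [353.80869985 266.52548656]
 [358.44504044 232.60451363]
 [342.45364204 234.65327243]]
[[383.61919347 197.48531729]
 [388.38610704 205.12417611]
 [342.24431859 201.75769828]
 [346.17916885 209.6056761 ]]
```

View pics/m2.png

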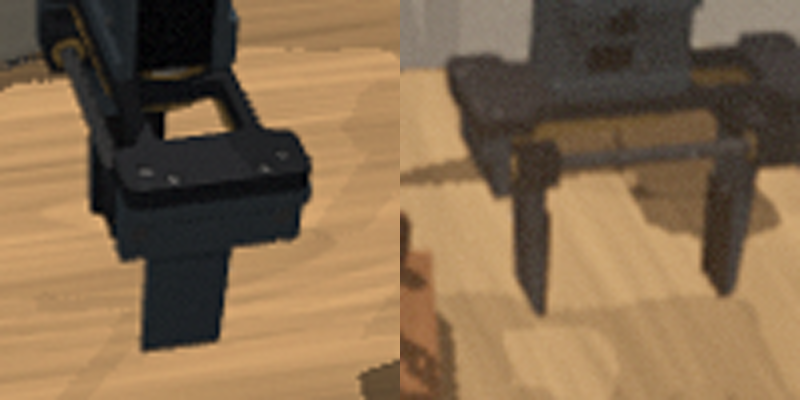

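The fingertips show at scene (365,257) and side (346,198) and (391,194). That is roughly 20 mm higher than the reported TCP. I'll triangulate to confirm.

```bash
python3 - <<'E'
from h import *
a=load("scene0.npz");b=load("side0.npz")
# -y corner of front finger's tip
print(tri(a,(320+142/4,170+350/4),b,(310+325/4,120+296/4)))
a=load("sc1.npz");b=load("s1.npz")
print(tri(a,(220+140/3,200+138/3),b,(290+260/3,180+206/3)))
E
```

```text
(array([674.71241771, -15.09523661, 210.70995878]), np.float64(0.051009296059900296))
(array([ 595.42447324, -166.03754619,  191.87812849]), np.float64(5.6498334770984595))
```

```bash
python3 -m pendant '0 0 0 0.03 0 0 0; 0 0 0 0.03 0 -0.045 0; 0 0 0 0.012 0 -0.045 0; 0 0 0 -0.002 0 -0.045 0; 0 0 0 -0.018 0.002 -0.045 0; 0 0 0 -0.034 0.006 -0.045 0; 0 0 0 -0.049 0.014 -0.045 0; 0 0 0 -0.064 0.024 -0.045 0; 0 0 0 -0.077 0.038 -0.045 0; 0 0 0 -0.077 0.038 -0.045 0'
python3 -c "
from h import *
c=shot('wrist','w2')
"
```

```text
time: 2.42
ee_pos: [554.8, -144.6, 150.3]
orientation: [0.707, 0.707, -0.0, -0.0]
ft_force: [1.2, -0.7, -0.3]
opening: 0.008
grip_force: 0.2
```

View pics/w2.png

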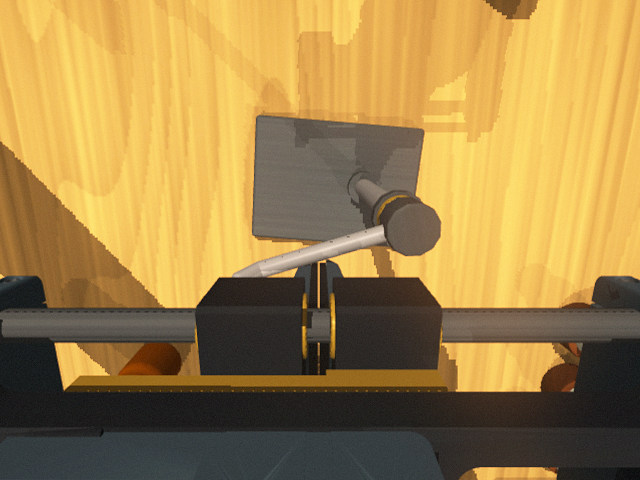

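The wrist view shows the bar from the hub (410,225) to the tip (240,272), at about 3.43 rad, pushed by the fingertips at (320,262). I'll keep pushing with finer steps.

```bash
python3 -m pendant '0 0 0 -0.006 0.006 0 0; 0 0 0 -0.012 0.012 0 0; 0 0 0 -0.014 0.018 0 0;0 0 0 -0.014 0.018 0 0'
python3 -m pendant '0 0 0 0 0.003 0 0; 0 0 0 0 0.006 0 0; 0 0 0 0 0.006 0 0'
python3 -m pendant '0 0 0 0 0.003 0 0; 0 0 0 0 0.003 0 0'
python3 -m pendant '0 0 0 0 0.003 0 0; 0 0 0 0 0.003 0 0'
```

```text
time: 2.8
ee_pos: [549.2, -136.5, 149.9]
orientation: [0.707, 0.707, -0.0, -0.0]
ft_force: [0.3, -0.8, 0.5]
opening: 0.006
grip_force: 0.4
time: 3.05
ee_pos: [549.3, -133.8, 149.8]
orientation: [0.707, 0.707, -0.0, -0.0]
ft_force: [-1.4, 0.1, 0.9]
opening: 0.008
grip_force: 0.6
time: 3.22
ee_pos: [549.4, -132.3, 149.9]
orientation: [0.707, 0.707, -0.0, -0.0]
ft_force: [-1.7, -1.3, -0.1]
opening: 0.003
grip_force: 0.7
time: 3.38
ee_pos: [549.4, -130.8, 150.0]
orientation: [0.707, 0.707, -0.0, -0.0]
ft_force: [-1.8, -0.9, -0.6]
opening: 0.005
grip_force: 0.7
```

```bash
for i in 1 2 3 4; do python3 -m pendant '0 0 0 0 0.002 0 0; 0 0 0 0 0.002 0 0' | grep -E "ee_pos|ft_f"; done
```

```text
ee_pos: [549.5, -129.9, 150.0]
ft_force: [-1.4, -1.3, -0.3]
ee_pos: [549.5, -128.9, 150.0]
ft_force: [-1.4, -1.9, -0.5]
ee_pos: [549.4, -127.9, 150.0]
ft_force: [-2.3, -0.8, -0.8]
ee_pos: [549.4, -126.9, 150.0]
ft_force: [-0.8, -1.1, -0.7]
```

```bash
python3 -m pendant '0 0 0 0 0.002 0 0; 0 0 0 0 0.002 0 0' | grep -E "ee_pos|ft_f"
python3 -m pendant '0 0 0 0 0.002 0 0; 0 0 0 0 0.002 0 0' | grep -E "ee_pos|ft_f"
python3 -c "
from h import *
c=shot('wrist','w3')
"
```

```text
ee_pos: [549.4, -125.8, 150.0]
ft_force: [-2.1, -2.1, 0.2]
ee_pos: [549.4, -124.8, 150.0]
ft_force: [-2.5, -2.3, 0.6]
```

View pics/w3.png

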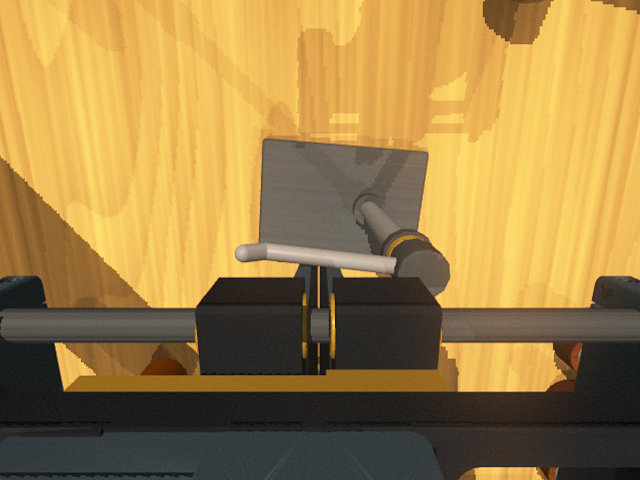

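The wrist view shows the bar from the hub (395,265) to the bend (262,252), at about 3.04 rad and already close to the front direction. The stop must be within the next 8 mm.

```bash
python3 -m pendant '0 0 0 0 0.002 0 0; 0 0 0 0 0.002 0 0' | grep -E "ee_pos|ft_f"
python3 -m pendant '0 0 0 0 0.002 0 0; 0 0 0 0 0.002 0 0' | grep -E "ee_pos|ft_f"
```

```text
ee_pos: [549.5, -123.9, 150.0]
ft_force: [-2.4, -2.2, -0.5]
ee_pos: [549.5, -123.2, 150.0]
ft_force: [-3.3, -4.6, -1.4]
```

```bash
python3 -m pendant '0 0 0 0 0.002 0 0; 0 0 0 0 0.002 0 0' | grep -E "ee_pos|ft_f"
```

```text
ee_pos: [549.5, -122.6, 150.1]
ft_force: [-2.6, -9.7, 0.0]
```

```bash
python3 -m pendant '0 0 0 0 0.002 0 0; 0 0 0 0 0.002 0 0;0 0 0 0 0.002 0 0' | grep -E "ee_pos|ft_f|time"; python3 -c "
from bench import sense;print(sense()['ft_force'],sense()['ft_torque'])"
```

```text
time: 5.18
ee_pos: [549.6, -122.1, 150.1]
ft_force: [-2.5, -11.1, -1.4]
[ -2.54005941 -11.06171737  -1.39989481] [-2.0870916   0.56057279 -0.08729341]
```

```bash
python3 -m pendant '0 0 0 0 0.002 0 0; 0 0 0 0 0.002 0 0;0 0 0 0 0.002 0 0' | grep -E "ee_pos|ft_f|time"
python3 -m pendant '0 0 0 0 -0.02 0 0; 0 0 0 0 -0.08 0 0;0 0 0 0 -0.08 0.06 0;0 0 0 0 -0.08 0.14 0;0 0 0 0 -0.08 0.2 0;0 0 0 0 -0.08 0.2 0'
python3 -c "
from h import *
shot('wrist','w4');shot('scene','sc4');shot('side','s4')
"
```

```text
time: 5.43
ee_pos: [549.6, -121.5, 150.2]
ft_force: [-3.8, -13.8, -0.7]
time: 5.93
ee_pos: [552.4, -161.2, 256.3]
orientation: [0.707, 0.707, 0.002, 0.004]
ft_force: [0.1, 0.4, 1.0]
opening: 0.005
grip_force: 0.0
```

View pics/w4.png

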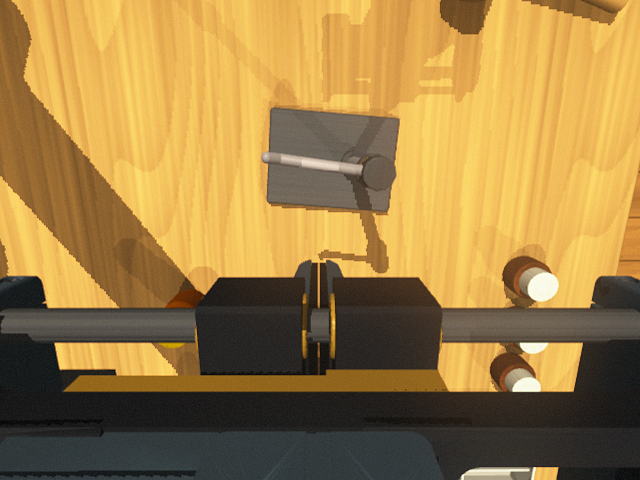

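The wrist view shows the hub top at (378,172) and the hook tip at (267,157). The bar stands nearly parallel to the base's long edges. Next I measure the hook from this view.

```bash
python3 - <<'E'
from h import *
from bench import sense
print(sense()["ee_pos"],sense()["joint_positions"].round(2))
w=load("w4.npz")
h=plane(w,(378,172),200);t=plane(w,(267,157),200);b=plane(w,(345,166),192)
print(h,t,np.linalg.norm((h-t)[:2]),np.arctan2(*(t-h)[1::-1]),np.arctan2(*(t-b)[1::-1]))
for n in("sc4","s4"):
    c=load(n+".npz");d=cv2.absdiff(c["pixels"],load({"sc4":"scene0","s4":"side0"}[n]+".npz")["pixels"]).max(2)
    g=c["pixels"].astype(int);p=proj(c,[(598,-108,190),(521,-98,197)]);print(n,p.round(0).tolist())
    (x0,y0),(x1,y1)=np.int32(p.min(0)-6),np.int32(p.max(0)+7)
    m=((g.max(2)-g.min(2)<35)&(g.min(2)>105))[y0:y1,x0:x1];ys,xs=np.nonzero(m);print(len(xs),xs.min()+x0,xs.max()+x0)
    l=np.polyfit(xs,ys,1);print("ends",[(x+x0,np.polyval(l,x)+y0) for x in(xs.min(),xs.max())])
E
python3 -m pendant '0 0 0.03 0 0.03 0 0;0 0 0.07 0 0.1 0 0;0 0 0.11 0 0.18 0 0.2;0 0 0.15 0 0.26 0 0.7;0 0 0.19 0 0.34 0 0.7;0 0 0.23 0 0.42 0 0.7;0 0 0.27 0 0.5 0 0.7;0 0 0.31 0 0.58 0 0.7;0 0 0.35 0 0.66 0 0.7;0 0 0.39 0 0.74 0 0.7'
```

```text
[ 549.58305307 -159.91316635  249.90380997] [-0.39  0.36  1.39  0.    1.39 -0.39]
[ 593.86643777 -105.77683986  200.        ] [518.40196944 -95.78108583 200.        ] 76.12359082046845 3.009902806785096 3.0237427060572575
sc4 [[297.0, 245.0], [296.0, 217.0]]
51 296 298
ends [(np.int64(296), np.float64(224.86938775510203)), (np.int64(298), np.float64(227.8938775510204))]
s4 [[368.0, 231.0], [328.0, 230.0]]
32 325 358
ends [(np.int64(325), np.float64(231.49529780564262)), (np.int64(358), np.float64(231.61744155304604))]
time: 6.92
ee_pos: [548.4, 212.0, 248.5]
orientation: [0.172, 0.985, -0.0, -0.001]
ft_force: [1.9, -0.5, 0.3]
opening: 0.562
grip_force: 0.0
```

```bash
python3 -m pendant '0 0 0.03 0.002 0.07 0 0.75;0 0 0.055 0.002 0.142 0 0.75;0 0 0.055 0.002 0.142 0 0.75;0 0 0.055 0.002 0.142 -0.08 0.75;0 0 0.055 0.002 0.142 -0.16 0.75;0 0 0.055 0.002 0.142 -0.16 0.75'
python3 - <<'E'
from h import *
w=shot('wrist','w5');shot('scene','sc5');shot('side','s5')
print(proj(w,[(549,281,142),(546,262,162),(552,300,162),(549,281,162)]))
E
```

```text
time: 7.42
ee_pos: [545.9, 279.5, 162.1]
orientation: [0.089, 0.996, -0.003, -0.006]
ft_force: [-1.7, -0.3, -2.1]
opening: 0.75
grip_force: 0.0
[[319.77865622 268.97957098]
 [286.22373104 280.29335487]
 [353.29081599 279.05774901]
 [319.72496863 279.67614711]]
```

```bash
python3 - <<'E'
from h import *
g=cv2.cvtColor(load("w5.npz")["pixels"],cv2.COLOR_BGR2GRAY)
for r in range(235,300,5): print(r,"".join("#" if v<60 else "+" if v<90 else "." for v in g[r,200:440:3]))
E
```

```text
235 ......+..##+++++#...............+++++##++++++..#........+..+....................
240 ........+++++++++............+..+++#+##+++#++..+................................
245 .........+++..+#................+++#+#++++#+#+++................................
250 ..........#####..........+..+...+..+#++####+#...................##+.............
255 ...............................#+++++..+++++++###.......+++++++###+++...........
260 .............#+++++++++..++...###+......+..#+####.....++++++++####+++++.........
265 .........####+##+.............##++......++.+++###+....+++++++++####++++.........
270 .......+########+...............++.+++++++++++####...+++++++...#####+++++.......
275 ......###########.+...........#####+......+#####+#......+......###########......
280 ....############+.............######.++####+#++++#.............########+####....
285 ..######+########..............................................###############..
290 #######+#########..............................................################+
295 #################..............................................#################
```

The eye plate sits centred between the open fingers (columns 290–350, predicted 286–353), so I descend and grip.

```bash
python3 -m pendant '0 0 0 0 0 -0.06 0.75;0 0 0 0 0 -0.11 0.75;0 0 0 0 0 -0.136 0.75;0 0 0 0 0 -0.136 0.75;0 0 0 0 0 -0.136 0.3;0 0 0 0 0 -0.136 0.3;0 0 0 0 0 -0.136 0.3;0 0 0 0 0 -0.136 0.3;0 0 0 0 0 -0.136 0.3' 30
```

```text
time: 8.32
ee_pos: [551.0, 281.2, 103.0]
orientation: [0.089, 0.996, 0.0, 0.001]
ft_force: [-0.1, -0.2, 0.1]
opening: 0.417
grip_force: 0.3
```

```bash
python3 -m pendant '0 0 0 0 0 0 0.3;0 0 0 0 0 0 0.3;0 0 0 0 0 0 0.3' 30
python3 -m pendant '0 0 0 0 0 0.04 0.3;0 0 0 0 0 0.1 0.3;0 0 0 0 0 0.16 0.3;0 0 0 0 0 0.22 0.3;0 0 0 0 0 0.22 0.3'
python3 - <<'E'
from h import *
w=shot('wrist','w6');a=shot('scene','sc6');b=shot('side','s6')
cv2.imwrite("pics/m6.png",np.hstack([crop(a,420,120,110,150,3),crop(b,250,60,110,150,3)]))
from bench import sense
s=sense();print(s["ft_force"],s["ee_pos"],s["opening"]*91)
E
```

```text
time: 8.57
ee_pos: [550.9, 280.9, 102.8]
orientation: [0.089, 0.996, -0.0, 0.001]
ft_force: [-0.3, -2.8, 7.2]
opening: 0.391
grip_force: 30.0
time: 8.98
ee_pos: [553.0, 282.1, 218.0]
orientation: [0.089, 0.996, 0.002, 0.004]
ft_force: [1.2, 0.3, -2.7]
opening: 0.393
grip_force: 29.9
[-0.06258695  0.62102414 -3.41352898] [550.12604441 280.89525849 211.57255166] 35.70659036073893
```

Grip is firm at 35.7 mm. Now I carry it to a point in front of the hook tip on the bar's axis.

```bash
python3 -m pendant '0 0 0 -0.03 -0.04 0 0.3;0 0 0.005 -0.06 -0.1 0 0.3;0 0 0.01 -0.09 -0.17 0 0.3;0 0 0.017 -0.12 -0.24 0 0.3;0 0 0.017 -0.145 -0.31 0 0.3;0 0 0.017 -0.145 -0.39 0 0.3;0 0 0.017 -0.145 -0.47 0 0.3;0 0 0.017 -0.145 -0.55 0 0.3;0 0 0.017 -0.145 -0.62 0 0.3;0 0 0.017 -0.145 -0.67 0 0.3'
python3 -m pendant '0 0 0 0 -0.04 0 0.3;0 0 0 0 -0.07 -0.03 0.3;0 0 0 0 -0.076 -0.08 0.3;0 0 0 0 -0.076 -0.115 0.3;0 0 0 0 -0.076 -0.115 0.3;0 0 0 0 -0.076 -0.115 0.3'
python3 - <<'E'
from h import *
a=shot('scene','sc7');b=shot('side','s7');w=shot('wrist','w7')
cv2.imwrite("pics/m7.png",np.hstack([crop(a,255,165,80,130,4),crop(b,275,165,110,130,4)]))
from bench import sense
s=sense();print(s["ft_force"],s["ee_pos"],s["orientation"])
E
```

```text
time: 9.97
ee_pos: [476.7, -56.6, 210.7]
orientation: [0.063, 0.998, -0.0, -0.001]
ft_force: [0.8, -0.1, -2.5]
opening: 0.391
grip_force: 30.0
time: 10.47
ee_pos: [476.7, -91.6, 153.4]
orientation: [0.063, 0.998, 0.0, -0.002]
ft_force: [0.5, 0.2, -2.0]
opening: 0.391
grip_force: 30.0
[-0.84982254 -0.2867341  -2.64815656] [478.4859716  -91.91208982 155.29263343] [ 6.23851148e-02  9.98052023e-01 -1.37913464e-04  4.88089933e-04]
```

View pics/m7.png

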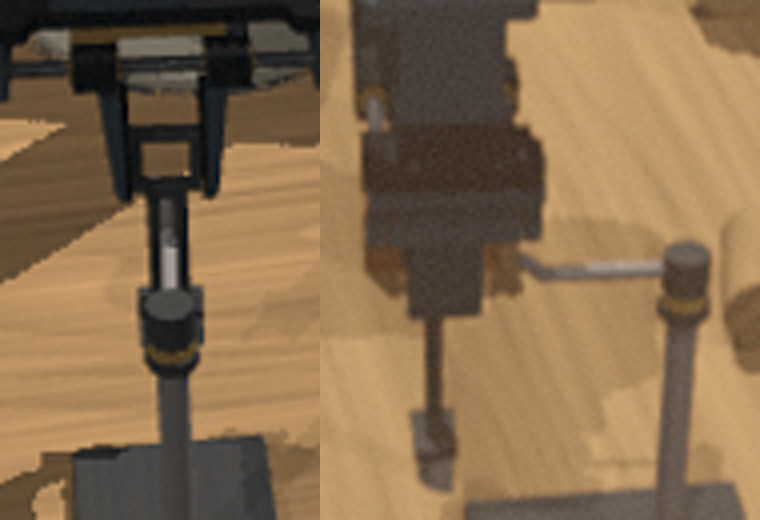

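The scene crop shows the eye hole at (166,158), directly in line with the bar (167,195–290). The side crop shows the tip at (522,262), the bar at (600,270), and the punch hanging straight with its bottom at (435,488). Checking numerically:

```bash
python3 - <<'E'
from h import *
a=load("sc7.npz");b=load("s7.npz")
A=lambda x,y:(255+x/4,165+y/4)
B=lambda x,y:(275+(x-320)/4,165+y/4)
for n,P in dict(eye=(478.5,-92,194.5),eyetop=(478.5,-92,214.5),under=(478.5,-92,72.5),hubtop=(597,-107,200),bar=(561,-102.5,190),tip=(519.6,-97.3,197)).items():
    p=proj(a,P)[0];q=proj(b,P)[0];print(n,((p-[255,165])*4).round(),((q-[275,165])*4+[320,0]).round())
print(tri(a,A(171,305),b,B(687,248)))
print("eye lateral",plane(a,A(166,158),194.5))
print("bar line", plane(a,A(168,215),190),plane(a,A(170,280),190))
E
```

```text
eye [162. 159.] [441. 265.]
eyetop [161. 128.] [442. 230.]
under [170. 336.] [441. 466.]
hubtop [169. 302.] [690. 246.]
bar [167. 269.] [614. 266.]
tip [164. 205.] [528. 258.]
(array([ 596.09720931, -105.7438689 ,  197.60968123]), np.float64(0.7532492228784028))
eye lateral [477.7432682  -90.03031079 194.5       ]
bar line [519.29162718 -95.63041798 190.        ] [ 569.49890476 -102.49543736  190.        ]
```

The eye is in line with the bar to within about 1 mm and its height agrees. I slide it on in stages.

```bash
python3 -m pendant '0 0 0 0.02 -0.0027 0 0.3;0 0 0 0.04 -0.0053 0 0.3;0 0 0 0.06 -0.008 0 0.3;0 0 0 0.08 -0.0107 0 0.3;0 0 0 0.09 -0.012 0 0.3;0 0 0 0.1 -0.0133 0 0.3;0 0 0 0.1 -0.0133 0 0.3'|grep -E "ee|ft"
python3 -m pendant '0 0 0 0.015 -0.002 0 0.3;0 0 0 0.03 -0.004 0 0.3;0 0 0 0.045 -0.006 0 0.3;0 0 0 0.052 -0.007 0 0.3;0 0 0 0.052 -0.007 0 0.3;0 0 0 0.052 -0.007 0 0.3'
python3 -c "
from h import *
shot('scene','sc8');shot('side','s8');shot('wrist','w8')
from bench import sense;s=sense();print(s['ee_pos'],s['ft_force'])"
```

```text
ee_pos: [529.0, -98.8, 154.4]
ft_force: [-0.7, 0.1, -3.5]
time: 11.7
ee_pos: [554.0, -102.1, 154.4]
orientation: [0.063, 0.998, 0.0, -0.0]
ft_force: [-0.4, -0.3, -3.3]
opening: 0.392
grip_force: 30.0
[ 553.65447237 -102.07316687  154.49573978] [ 0.56573947 -0.06887402 -1.9811429 ]
```

```bash
python3 -m pendant '0 0 0 0 0 -0.006 0.3;0 0 0 0 0 -0.012 0.3;0 0 0 0 0 -0.018 0.3;0 0 0 0 0 -0.018 0.3;0 0 0 0 0 -0.018 0.3'|grep -E "ee|ft"
python3 -m pendant '0 0 0 0 0 -0.002 0.3;0 0 0 0 0 -0.002 0.3'|grep -E "ee|ft"
python3 -m pendant '0 0 0 0 0 -0.002 0.3;0 0 0 0 0 -0.002 0.3'|grep -E "ee|ft"
```

```text
ee_pos: [553.8, -102.1, 145.2]
ft_force: [-0.5, -0.1, -3.0]
ee_pos: [554.0, -102.1, 144.4]
ft_force: [1.4, -0.3, -2.6]
ee_pos: [554.0, -102.1, 143.4]
ft_force: [-0.5, -0.1, -3.4]
```

```bash
python3 -m pendant '0 0 0 0 0 -0.002 0.3;0 0 0 0 0 -0.002 0.3'|grep -E "ee|ft"
python3 -m pendant '0 0 0 0 0 -0.001 0.3;0 0 0 0 0 -0.001 0.3'|grep -E "ee|ft"
```

```text
ee_pos: [553.9, -102.1, 142.4]
ft_force: [-0.1, -0.1, -2.5]
ee_pos: [554.0, -102.1, 141.9]
ft_force: [-0.1, 0.5, -2.3]
```

```bash
python3 -m pendant '0 0 0 0 0 -0.002 0.3;0 0 0 0 0 -0.002 0.3'|grep -E "ee|ft"
python3 -m pendant '0 0 0 0 0 -0.001 0.3;0 0 0 0 0 -0.001 0.3'|grep -E "ee|ft"
```

```text
ee_pos: [554.1, -102.2, 141.0]
ft_force: [-0.5, -0.6, 1.5]
ee_pos: [554.1, -102.2, 140.7]
ft_force: [-1.6, -0.3, 3.2]
```

The hook is now carrying the punch (contact about 5 N). I release it and lift away straight up.

```bash
python3 -m pendant '0 0 0 0 0 0 0.41;0 0 0 0 0 0 0.44;0 0 0 0 0 0 0.5;0 0 0 0 0 0 0.56;0 0 0 0 0 0 0.65;0 0 0 0 0 0 0.65;0 0 0 0 0 0 0.65;0 0 0 0 0 0 0.65' 5
python3 - <<'E'
from h import *
a=shot('scene','sc9');b=shot('side','s9');c=shot('wrist','w9')
for n,im,x in(("scene",a,270),("side",b,300)):
    g=cv2.cvtColor(im["pixels"],cv2.COLOR_BGR2GRAY);print(n)
    for r in range(205,300,3):print(r,"".join("#" if v<60 else "+" if v<85 else "." for v in g[r,x:x+80]))
E
```

```text
time: 13.93
ee_pos: [554.0, -102.1, 140.5]
orientation: [0.063, 0.998, 0.0, -0.0]
ft_force: [-0.4, -0.6, 0.1]
opening: 0.649
grip_force: 0.0
scene
205 ########+............+.......++.++++++......############+........+#########.....
208 #########+++++++++..+....++++++####++##################################.........
211 ##########################################################+++++...#####.........
214 ###########...............................##############+..........####.........
217 ###########+++++++++++...+................########..............................
220 .+.+########+++++.........................########..............................
223 ++++########+............+##..............+######...............................
226 +++++#######......##################......+######...............................
229 ..+..#######......###++..+###.....##......+######...............................
232 +.....######......+##.....+##.....##......+#####................................
235 .......#####.......##.....++#.....##+......#####................................
238 .......#####..
[... 3791 characters left out ...]
++..................
277 ........................................++++++..................................
280 ..........................................+++++.................................
283 ......................................+++++.+...............+...................
286 ......................................++........................................
289 .........................................................................+......
292 .................................................+..............................
295 .........................................++++.++................................
298 ............................................++.++................+..............
```

The punch hangs between the open fingers with clear gaps on both sides, so I withdraw upward.

```bash
python3 -m pendant '0 0 0 0 0 0.01 0.65;0 0 0 0 0 0.04 0.65;0 0 0 0 0 0.09 0.65;0 0 0 0 0 0.15 0.65;0 0 0 0 0 0.21 0.65;0 0 0 0 0 0.26 0.65;0 0 0 0 0 0.26 0.65;0 0 0 0 0 0.26 0.65;0 0 0 0 0 0.26 0.65;0 0 0 0 0 0.26 0.65'
python3 - <<'E'
from h import *
a=shot('scene','sc10');b=shot('side','s10')
import time
a2=shot('scene','sc11')
print(np.mean(cv2.absdiff(a["pixels"],a2["pixels"])[200:300,270:330]))
for n,im,x in(("scene",a,270),("side",b,310)):
    g=cv2.cvtColor(im["pixels"],cv2.COLOR_BGR2GRAY);print(n)
    for r in range(216,292,4):print(r,"".join("#" if v<60 else "+" if v<85 else "." for v in g[r,x:x+70]))
E
```

```text
time: 14.92
ee_pos: [553.4, -102.0, 269.5]
orientation: [0.063, 0.998, 0.0, -0.001]
ft_force: [-0.1, 0.6, 0.2]
opening: 0.651
grip_force: 0.0
0.9317222222222222
scene
216 .........++++++.......................................................
220 +++++++++.............................................................
224 ++....................................................................
228 ..................+#################..................................
232 ..................+##.............##..................................
236 ...................##+............##+.................................
240 ...................###+++++++++++####.................................
244 ......................###++++#####....................................
248 ......................############....................................
252 .....................+++########++....................................
256 ......................############....................................
260 ........................#+++++#+##....................................
264 ........................+++++
[... 1221 characters left out ...]
........+...............+
256 ...............................+++..................+.................
260 ..............................+#++....................................
264 ..............................++++....................................
268 ..............................+#++.................+..................
272 .............................++#+++................+..................
276 ..............................++++++...............+..................
280 ................................+++++.............+...................
284 ............................+++.......................................
288 .............................+...................+....................
```

```bash
python3 -m pendant '0 0 0 0 0 0 0.65;0 0 0 0 0 0 0.65;0 0 0 0 0 0 0.65;0 0 0 0 0 0 0.65;0 0 0 0 0 0 0.65;0 0 0 0 0 0 0.65;0 0 0 0 0 0 0.65;0 0 0 0 0 0 0.65;0 0 0 0 0 0 0.65;0 0 0 0 0 0 0.65' >/dev/null; python3 -c "
from bench import job_done;print(job_done())"
```

```text
the job is handed in; nothing more can be done
None
```

I've handed the job in at about 16 s of the 67 s: I pressed the hook against its stop (about 0.035 rad, worked out from the wrist force), and in the last pictures the punch hung upright and still by its eye, about 45 mm from the post, clear of the gripper, with the hook facing the front. No verdict came back.

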